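# Fetch the spatula out from under the organiser's upper tier

## Robot

A 7-joint arm with a two-finger parallel gripper is mounted at the origin on the work surface. World frame = base frame: x ahead of the robot, y to its left, z up, the work surface at z = 0. Lengths are in m, angles in rad, forces in N, time in s.
With the tool pointing down it reaches from about 0.4 to 0.85 m from the base axis. Payload 4.5 kg.
Tool frame: the origin (TCP) lies where the fingers leave the gripper's body, on its centre line; the fingertips stand 64 mm ahead of it and the grasp point (between the pads) lies 45 mm ahead of it; z points along the fingers, y is the line along which they close (so a half turn about z gives the same grasp; the last joint's range is limited). The gripper opens to 88 mm and grips with 3 to 60 N. Pads are 18 mm wide; open, the fingers measure 123 mm over their backs; the gripper's body (75 mm by 187 mm) begins 45 mm behind the grasp point.
Start: joints at [1.239, 0.689, -0.195, 1.565, 0.157, 0.902, -0.215], TCP at [0.224, -0.584, 0.303] pointing down, gripper open.
Joint ranges: [-3.01, 3.01], [-0.46, 2.08], [-1.47, 1.51], [0.13, 2.56], [-1, 4.14], [0.04, 2.09], [-2.66, 2.66]. Speed limits (rad/s): [2.57, 2.57, 3.14, 3.14, 3.14, 3.14, 3.14].

## Interface

Orientations are given as a unit quaternion [x, y, z, w].
In Python, from plant import r gives the robot as it stands.
- The arm moves only by the tool play_rows, never from a script. Its arguments are lists of equal length, an entry for each row: "translation": the shift along the tool's x, y, z in m, a list of three; "delta_rot": the turn, a rotation vector about the tool's x, y, z in degrees, a list of three; "grip": the opening, from -1 (shut) to 1 (fully open). In form: {"translation": [[x, y, z], ...], "delta_rot": [[rx, ry, rz], ...], "grip": [grip, ...]}. A call has 1 to 20 rows; each row shifts and turns the commanded pose from where the row before left it, along the tool's axes as they then stand; what a row does not reach is not made up. A row lasts 1/8 s, in which the tool goes at most 62.5 mm and 10.7 degrees, less where a joint would pass 70% of its speed; a pose out of reach is approached as far as the arm can. A call with a gripper value outside its range is refused whole. The fingers move at their own pace and stop on an object; "squeeze" is the grip in N (left out, the last holds). Time passes only in rows, so rows that do not move let the fingers close. It gives the time, the measured TCP pose, the force, the opening and the grip force at its end, in the units of the state.
- r.get_state(): the state, without advancing time (a new reading comes with each control period).
- r.snapshot(name): name is "scene" or "top"; returns the picture (420x560x3 uint8, blue, green, red); there is no depth.
- r.get_calibration(name): a dict with "intrinsics" (3x3 intrinsics, pixels), "eye" and "rotation" of the camera in the world. Camera axes: x right, y up, looking along -z (the intrinsics and any distortion apply to the point x, -y, -z); pixel columns grow to the right and rows downward; lengths in m; the calibration is good to about 2 mm. A picture is of the moment at which its call begins. get_calibration takes no time and is no camera call.
- r.finish_job(): hands the job in; it is judged then, once.
Trained networks look in the newest picture that a camera, given by its name, has taken for a name from the list of things; names that differ only in an ending like _2 or _b are one class to them, and where a whole thing is asked for, a point or a joint stands for the part that bears it (a point fixed in the world has none). Each returns a list of dicts, best first, with "confidence" (0 to 1); they miss things now and then, are a little off and sometimes report something else, mostly with a low value. They report only what shows in the picture. A call takes as long as a camera call. They do not tell look-alikes from the thing itself.
- r.look_for(camera, target): "point" ([x, y, z] in m, in world coordinates, good to about 4 mm: the middle of the surface that is visible of it).
- r.silhouettes(camera, target): "pixels" (420x560 bool, what is visible of it).
The state is a dict: "clock": time; "q": joint angles; "qd": joint speeds; "joint_torque": joint torques, N m; "tool_pos": TCP position; "eef_rot": TCP orientation; "contact_force": force on the tool from outside, world axes, zero at the start; "moment": the same for the moment, N m; "opening": opening from 0.0 (shut) to 1.0 (fully open); "finger_force": force on a finger pad.
Only numpy, scipy, OpenCV 4.12 (cv2) and the standard library are available. Lean on these libraries where they do the work, as an engineer would, in place of code of your own. Each camera call takes 0.05 s, during which the arm holds its last target. There are 200 camera calls.

## Task

Take the wooden spatula by its handle out of the bottom tier of the clear organiser: it is longer than the opening in front of the upper tier, so tilt it, handle end up first, and draw it out diagonally through that opening. Finish while still holding it in the gripper, still and in the air, every part of it higher than anything on the organiser. Do not force it against the acrylic, and leave the weight, the valve, the bowl and the lid where they are.

Things in the scene. Friction and masses are not known exactly. Their poses are not given: they have to be found in the camera images.
- organiser: Clear acrylic two-tier organiser with blue edges, stuck to the marble. Origin: centre of its underside; x along its length, z up. Bottom tier: a tray, inside x -145 to 145, y -75 to 75 mm, floor at z = 6 mm, walls 5 mm thick up to z = 75 mm. Upper tier: covers the x < 0 half from wall to wall; its 5 mm floor spans z = 73 to 78 mm and ends at x = 0, its rim rises to z = 100 mm.
- opening (a point): Middle of the opening (organiser x = 72, y = 0, z = 75 mm): the bottom tier's only opening is its open top over organiser x = 0 to 145 mm, y = -75 to 75 mm, between the upper tier's edge and the end wall. A red gasket (look only) and two small bays at the -x end are in the upper tier.
- spatula: Wooden spatula, 250 mm long, 65 to 105 g, lying flat on the bottom tier's floor, roughly along the organiser's x, blade under the upper tier, handle towards the organiser's +x end. Origin: middle of its length, on its underside; x runs to the handle end, z up. Handle: straight bar 16 mm wide (y), 18 mm high, from x = -40 to 125 mm. Blade: 46 mm wide, 8 mm thick, the rest.
- blade_end (a point): Middle of the spatula's blade end, on its underside (spatula x = -125 mm).
- handle_end (a point): Middle of the spatula's handle end, on its underside (spatula x = 125 mm).
- weight: Steel regulator weight, 28 mm across, 36 mm high, standing in one of the two small bays of the upper tier. Origin: centre of its underside (z axis up). Leave it.
- valve: Brass safety valve, 24 mm across, 20 mm high, standing in the other small bay. Origin: centre of its underside. Leave it.
- bowl: Glass bowl, 130 mm across, 55 mm high, on the marble beside the organiser. Origin: centre of its underside. Leave it.
- kadai_lid: Round steel kadai lid with a knob, 200 mm across, 56 mm high with the knob, lying on the marble on the other side of the organiser from the bowl. Origin: centre of its underside. Leave it.
Not all that is in view belongs to the job. Several things have the shape of the bowl; the one meant has the colours described above. There is more than one size of the kadai_lid; the one meant has the size given above.

How it is judged:
On the way:
1. the gripped spatula leans through the opening: its handle end is above the tray's walls while its blade end is still under the upper tier (contact force between the fingers and spatula above 1 N and z of handle_end in the frame of organiser above 0.08 m and z of blade_end in the frame of organiser below 0.073 m and x of blade_end in the frame of organiser below 0 m), for 0.1 s.
At the end, for the whole second after the job is handed in: The spatula is held in the gripper, at rest (under 0.05 m/s), both ends more than 115 mm above the marble (the weight's top is at 114 mm), touching nothing but the fingers; the weight, valve, bowl and lid are within 30 mm of where they stood (contact force between the fingers and spatula above 1 N and contact force between spatula and organiser below 0.1 N and contact force between spatula and weight below 0.1 N and contact force between spatula and valve below 0.1 N and contact force between spatula and bowl below 0.1 N and contact force between spatula and kadai_lid below 0.1 N and height (world z) of each of blade_end, handle_end above 0.115 m and linear speed of spatula below 0.05 m/s and distance of each of weight, valve, bowl, kadai_lid from where it was at the start of the episode below 0.03 m); the arm keeps its last pose, push and grip.
It fails at once if the spatula is forced against the acrylic (more than 30 N) (contact force between spatula and organiser above 30 N).
It fails at once if the gripper or arm is forced against the organiser (more than 40 N) (contact force between the arm and organiser above 40 N).
It fails at once if the weight, valve, bowl or lid is moved more than 30 mm (not (distance of each of weight, valve, bowl, kadai_lid from where it was at the start of the episode below 0.03 m)).
It also fails if it takes over 42 s, if anything falls off the work surface, if the arm or the gripper's body presses on something with over 40 N, if the wrist force passes 120 N, or if a joint passes its speed limit or range.

## Working session

There is one attempt and no reset: what is moved stays moved. The work goes in short steps, Python scripts to look and compute and a tool call to move; the robot and the scene stay as the last step left them, time stands still between calls to the robot, and variables do not carry over. Pictures are saved under pics/ and viewed, at most 10 in all, crops included, and the job is handed in when it is done.

Besides the shell and the picture viewer there is one more tool, called as name(argument=value, ...), one argument or row to a line, values as JSON. play_rows: Moves the arm, as the interface text tells. Its arguments: {"type":"object","properties":{"translation":{"type":"array","items":{"type":"array","items":{"type":"number"}}},"delta_rot":{"type":"array","items":{"type":"array","items":{"type":"number"}}},"grip":{"type":"array","items":{"type":"number"}},"squeeze":{"type":"number"}},"required":["translation","delta_rot","grip"]}

```bash
ls; mkdir -p pics; python3 - <<'E'
from plant import r
import cv2,numpy as np
s=r.get_state();print(s['clock'],s['tool_pos'],s['eef_rot'],s['contact_force'])
for c in("scene","top"):
    im=r.snapshot(c);cv2.imwrite(f"pics/{c}0.png",im)
    k=r.get_calibration(c);print(c,{a:np.round(np.array(b),4).tolist() for a,b in k.items()})
    for t in("organiser","opening","spatula","handle_end","blade_end","weight","valve","bowl","kadai_lid"):
        print(t,[(np.round(d['point'],3).tolist(),round(d['confidence'],2)) for d in r.look_for(c,t)])
E
```

```text
pics
0.0 [ 0.22332113 -0.58317873  0.30191227] [ 9.83313122e-01  1.81918767e-01 -2.37108005e-04 -9.00254429e-04] [ 0.50722598  0.00592818 -0.48051706]
scene {'intrinsics': [[397.7419, 0.0, 269.3024], [0.0, 397.7419, 206.9815], [0.0, 0.0, 1.0]], 'eye': [0.9048, -0.428, 0.8823], 'rotation': [0.2995, 0.1325, 0.3737, 0.8678]}
organiser [([0.495, -0.005, 0.076], 0.94)]
opening [([0.497, -0.01, 0.068], 0.97)]
spatula [([0.53, 0.078, 0.024], 0.58), ([0.404, -0.078, 0.091], 0.2)]
handle_end [([0.533, 0.078, 0.023], 0.61)]
blade_end [([0.532, 0.075, 0.026], 0.56)]
weight [([0.474, -0.11, 0.104], 0.61)]
valve [([0.406, -0.076, 0.094], 0.6), ([0.494, -0.008, 0.072], 0.53)]
bowl [([0.776, 0.323, 0.028], 0.77), ([0.6, 0.471, 0.033], 0.6)]
kadai_lid [([0.188, -0.308, 0.028], 0.93), ([0.494, -0.436, 0.02], 0.83)]
top {'intrinsics': [[501.177, 0.0, 285.5527], [0.0, 501.177, 203.5891], [0.0, 0.0, 1.0]], 'eye': [0.2426, 0.001, 1.6513], 'rotation': [-0.048, 0.0548, 0.7145, -0.6958]}
organiser [([0.484, 0.01, 0.076], 0.7)]
opening [([0.487, 0.011, 0.078], 0.63)]
spatula [([0.524, 0.071, 0.026], 0.54)]
handle_end [([0.521, 0.065, 0.024], 0.72)]
blade_end [([0.524, 0.069, 0.024], 0.53)]
weight [([0.489, 0.011, 0.077], 0.61), ([0.464, -0.103, 0.107], 0.46), ([0.611, 0.454, 0.02], 0.38), ([0.523, 0.066, 0.024], 0.3)]
valve [([0.519, 0.07, 0.026], 0.16)]
bowl [([0.788, 0.308, 0.023], 0.93)]
kadai_lid [([0.157, -0.289, 0.026], 0.72), ([0.472, -0.424, 0.022], 0.61)]
```

View pics/scene0.png

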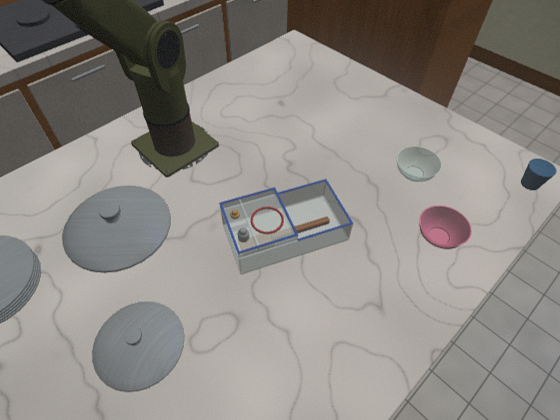

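View pics/top0.png

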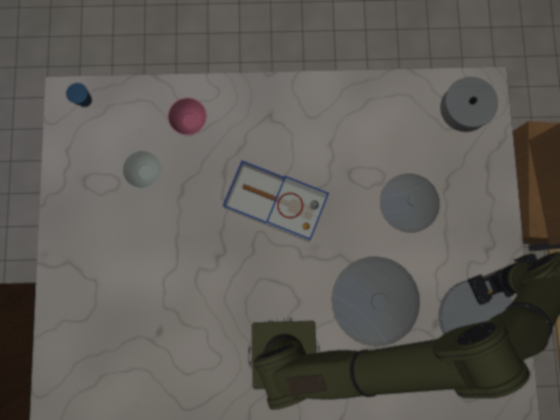

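The scene view shows the organiser around (285,225), with the upper tier at its left half, weight (243,235), valve (235,214) and the spatula handle at (313,224). The top view shows the handle at (260,192), glass bowl (142,169) and pink decoy bowl (187,117). The only wooden bar is the handle. The blue cup and bowls can't be mistaken for it, and the orange valve (235,214) is the only similar colour.

```bash
python3 - <<'E'
import cv2,numpy as np
a=cv2.imread("pics/scene0.png")[170:280,210:360];b=cv2.imread("pics/top0.png")[150:250,215:340]
cv2.imwrite("pics/c1.png",cv2.resize(a,None,fx=5,fy=5,interpolation=cv2.INTER_CUBIC))
cv2.imwrite("pics/c2.png",cv2.resize(b,None,fx=6,fy=6,interpolation=cv2.INTER_CUBIC))
E
```

```text
(no output)
```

View pics/c1.png

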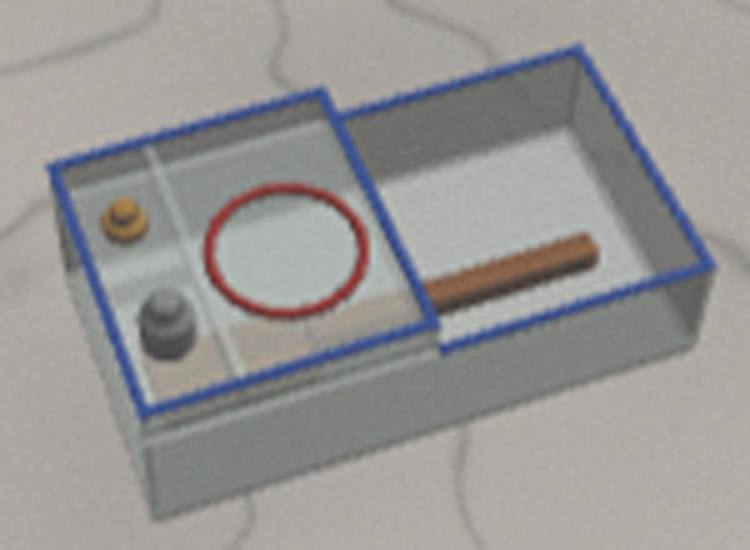

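View pics/c2.png

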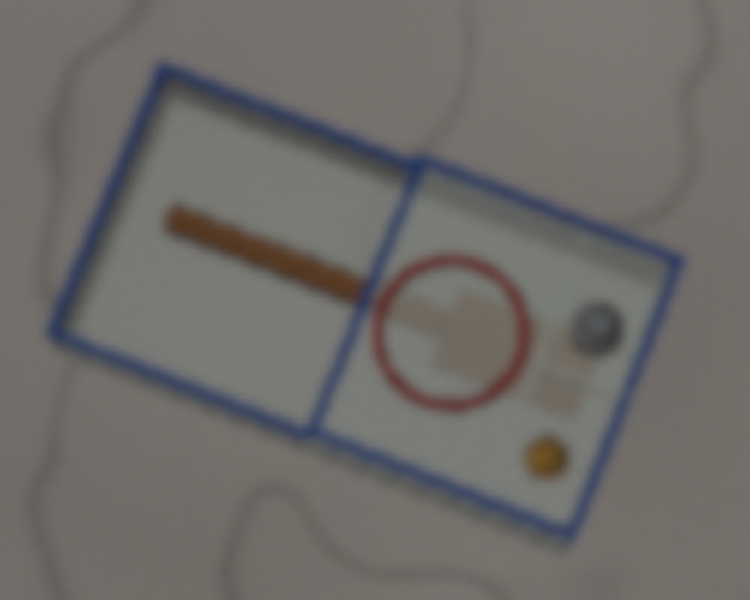

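Crops: the dark-wood bar runs from its end at crop (592,245) / top crop (168,217) to under the upper tier, and the pale blade shows through the tier near (450-580, 340-380) in the top crop. This confirms the choice. Next I fit the poses from the corners.

```bash
cat >h.py <<'E'
import numpy as np,cv2
from scipy.optimize import least_squares
from scipy.spatial.transform import Rotation as R
from plant import r
CAL={c:r.get_calibration(c) for c in("scene","top")}
def proj(c,P):
    k=CAL[c];M=np.array(k['rotation']);M=M if M.shape==(3,3) else R.from_quat(M).as_matrix()
    q=(np.atleast_2d(P)-np.array(k['eye']))@M*[1,-1,-1]
    K=np.array(k['intrinsics']);p=q@K.T;return p[:,:2]/p[:,2:]
def tri(a,b):
    f=lambda X:np.r_[(proj("scene",X)-a).ravel(),(proj("top",X)-b).ravel()]
    s=least_squares(f,[.5,0,.05]);return s.x,np.abs(s.fun).max()
def pose(p,L):
    c,s=np.cos(p[2]),np.sin(p[2]);L=np.atleast_2d(L)
    return np.c_[p[0]+c*L[:,0]-s*L[:,1],p[1]+s*L[:,0]+c*L[:,1],L[:,2]]
E
python3 - <<'E'
from h import *
L=np.array([[147.5,-77.5,75],[147.5,77.5,75],[-147.5,-77.5,100],[-147.5,77.5,100],[-2,-77.5,100],[-2,77.5,100]])/1000
T=np.array([[162,66],[54,334],[682,260],[570,536],[420,162],[312,434]])/6+[215,150]-.4
S=np.array([[710,266],[578,48],[146,412],[52,166],[437,322],[322,94]])/5+[210,170]-.4
for i in range(6):
    x,e=tri(S[i],T[i]);print(L[i],x.round(4),round(e,2))
f=lambda p,c,q:(proj(c,pose(p,L))-q).ravel()
for n,cs in(("both",[("scene",S),("top",T)]),("scene",[("scene",S)]),("top",[("top",T)])):
    s=least_squares(lambda p:np.concatenate([f(p,*c) for c in cs]),[.49,0,1.2]);print(n,s.x.round(4),np.abs(s.fun).max().round(2))
# handle: top-face end centre & point by tier edge
a=np.array([[592,238],[432,284]])/5+[210,170]-.4;b=np.array([[168,217],[362,290]])/6+[215,150]-.4
for i in(0,1):print("spat",*tri(a[i],b[i]))
def ray(c,p,z):
    return least_squares(lambda X:(proj(c,[X[0],X[1],z])-p).ravel(),[.5,0]).x
for c,q in(("scene",a),("top",b)):print(c,[ray(c,p,.024).round(4) for p in q])
E
```

```text
[ 0.1475 -0.0775  0.075 ] [0.6168 0.1199 0.0742] 0.09
[0.1475 0.0775 0.075 ] [0.4736 0.1798 0.0764] 0.25
[-0.1475 -0.0775  0.1   ] [ 0.5007 -0.151   0.1011] 0.33
[-0.1475  0.0775  0.1   ] [ 0.357  -0.0893  0.0993] 0.19
[-0.002  -0.0775  0.1   ] [ 0.5566 -0.0162  0.0978] 0.09
[-0.002   0.0775  0.1   ] [0.4143 0.0438 0.0968] 0.12
both [0.4869 0.015  1.166 ] 0.64
scene [0.4873 0.015  1.1666] 0.56
top [0.4865 0.0149 1.1653] 0.53
spat [0.54370105 0.12173667 0.02502515] 0.03629015865465135
spat [0.5064527  0.02537212 0.03606439] 2.8820622107073746
scene [array([0.5432, 0.1223]), array([0.5052, 0.0382])]
top [array([0.544 , 0.1219]), array([0.5007, 0.0163])]
```

```bash
cat >>h.py <<'E'
ORG=np.array([.4869,.015,1.166])
def ray(c,p,z):
    return least_squares(lambda X:(proj(c,[X[0],X[1],z])-p).ravel(),[.5,0]).x
def toorg(P):
    P=np.asarray(P,float);c,s=np.cos(ORG[2]),np.sin(ORG[2]);d=P[:2]-ORG[:2]
    return np.array([c*d[0]+s*d[1],-s*d[0]+c*d[1],P[2]])
def rows(pos,Rt,n):
    "constant row (translation, rotvec deg) which repeated n times leads to the target"
    s=r.get_state();R0=R.from_quat(s['eef_rot']);D=R0.inv()*Rt;w=D.as_rotvec()/n
    d=R0.inv().apply(np.array(pos)-s['tool_pos'])
    A=sum(R.from_rotvec(w*i).as_matrix() for i in range(n))
    print(n,"rows",np.linalg.solve(A,d).round(4),np.degrees(w).round(2))
def down(yaw,tilt=0):
    "tool down, x along yaw; tilt (deg) raises the +x end"
    z=R.from_euler('z',yaw);return z*R.from_euler('y',-tilt,degrees=True)*R.from_euler('x',np.pi)
E
python3 - <<'E'
from h import *
for c,f,(y0,y1,x0,x1) in(("scene","pics/scene0.png",(205,240,294,335)),("top","pics/top0.png",(180,202,240,276))):
    im=cv2.imread(f).astype(int);m=np.zeros(im.shape[:2],bool)
    m[y0:y1,x0:x1]=((im[...,2]-im[...,0])>35)[y0:y1,x0:x1]
    v,u=np.nonzero(m);l=cv2.fitLine(np.c_[u,v].astype(np.float32),cv2.DIST_L2,0,.01,.01).ravel()
    t=(np.c_[u,v]-l[2:])@l[:2];e=[l[2:]+l[:2]*k for k in(t.min(),t.max())]
    W=[ray(c,p,.02 if c=="scene" else .024) for p in e];W.sort(key=lambda w:w[1]);d=W[1]-W[0]
    print(c,m.sum(),np.round(W,4),"yaw",np.arctan2(d[1],d[0]).round(4),[toorg([*w,.02]).round(4) for w in W])
s=r.get_state();print(R.from_quat(s['eef_rot']).as_matrix().round(3))
E
```

```text
scene 148 [[0.5062 0.0359]
 [0.5446 0.1243]] yaw 1.161 [array([ 0.0268, -0.0095,  0.02  ]), array([ 0.1231, -0.01  ,  0.02  ])]
top 101 [[0.5022 0.022 ]
 [0.5435 0.1184]] yaw 1.1659 [array([ 0.0125, -0.0113,  0.02  ]), array([ 0.1174, -0.0113,  0.02  ])]
[[ 0.934  0.358  0.   ]
 [ 0.358 -0.934 -0.   ]
 [-0.     0.    -1.   ]]
```

```bash
python3 - <<'E'
from h import *
print(pose(ORG,[.105,-.0105,.2]));rows([.538,.1074,.25],down(1.164),20)
E
```

```text
[[0.53790373 0.10737894 0.2       ]]
20 rows [ 0.0359 -0.0151  0.0026] [ 0.    0.   -2.29]
```

play_rows(
  translation=[
    [0.0359,-0.0151,0.0026],
    [0.0359,-0.0151,0.0026],
    [0.0359,-0.0151,0.0026],
    [0.0359,-0.0151,0.0026],
    [0.0359,-0.0151,0.0026],
    [0.0359,-0.0151,0.0026],
    [0.0359,-0.0151,0.0026],
    [0.0359,-0.0151,0.0026],
    [0.0359,-0.0151,0.0026],
    [0.0359,-0.0151,0.0026],
    [0.0359,-0.0151,0.0026],
    [0.0359,-0.0151,0.0026],
    [0.0359,-0.0151,0.0026],
    [0.0359,-0.0151,0.0026],
    [0.0359,-0.0151,0.0026],
    [0.0359,-0.0151,0.0026],
    [0.0359,-0.0151,0.0026],
    [0.0359,-0.0151,0.0026],
    [0.0359,-0.0151,0.0026],
    [0.0359,-0.0151,0.0026],
  ],
  delta_rot=[
    [0,0,-2.29],
    [0,0,-2.29],
    [0,0,-2.29],
    [0,0,-2.29],
    [0,0,-2.29],
    [0,0,-2.29],
    [0,0,-2.29],
    [0,0,-2.29],
    [0,0,-2.29],
    [0,0,-2.29],
    [0,0,-2.29],
    [0,0,-2.29],
    [0,0,-2.29],
    [0,0,-2.29],
    [0,0,-2.29],
    [0,0,-2.29],
    [0,0,-2.29],
    [0,0,-2.29],
    [0,0,-2.29],
    [0,0,-2.29],
  ],
  grip=[0,0,0,0,0,0,0,0,0,0,0,0,0,0,0,0,0,0,0,0],
  squeeze=50,
)

```text
clock: 3.5
tool_pos: [0.5381, 0.1079, 0.2507]
eef_rot: [0.835, 0.551, 0.0, 0.0]
contact_force: [1.5, 0.1, -0.5]
opening: 0.502
finger_force: 0.0
```

```bash
python3 - <<'E'
from h import *
s=r.get_state();print(s['clock'],s['q'].round(2),s['tool_pos'],toorg(s['tool_pos']).round(4),s['opening'],s['contact_force'],R.from_quat(s['eef_rot']).as_matrix().round(3))
rows([.538,.1074,.11],down(1.164),8)
E
```

```text
3.5 [-0.11  0.67 -0.29  1.85  0.29  0.66 -0.97] [0.53807541 0.10786208 0.25074668] [ 0.1055 -0.0105  0.2507] 0.5016790087661912 [ 1.48613031  0.09621241 -0.52617956] [[ 0.394  0.919  0.001]
 [ 0.919 -0.394 -0.   ]
 [ 0.     0.001 -1.   ]]
8 rows [-0.0001  0.      0.0176] [ 0.   -0.    0.02]
```

play_rows(
  translation=[
    [-0.0005,0,0.0176],
    [0,0,0.0176],
    [0,0,0.0176],
    [0,0,0.0176],
    [0,0,0.0176],
    [0,0,0.0176],
    [0,0,0.0176],
    [0,0,0.0176],
    [0,0,0],
  ],
  delta_rot=[
    [0,0,0],
    [0,0,0],
    [0,0,0],
    [0,0,0],
    [0,0,0],
    [0,0,0],
    [0,0,0],
    [0,0,0],
    [0,0,0],
  ],
  grip=[0,0,0,0,0,0,0,0,0],
)

```text
clock: 4.62
tool_pos: [0.537, 0.106, 0.1088]
eef_rot: [0.835, 0.55, -0.001, -0.0]
contact_force: [-1.1, 0.4, -0.3]
opening: 0.503
finger_force: 0.0
```

```bash
python3 - <<'E'
from h import *
s=r.get_state();print(s['tool_pos'],s['contact_force'])
a=r.snapshot("scene")[150:290,210:370]
cv2.imwrite("pics/d1.png",cv2.resize(a,None,fx=5,fy=4.2,interpolation=cv2.INTER_CUBIC))
E
```

```text
[0.53697721 0.1060154  0.10876494] [-1.06634     0.37867125 -0.3207091 ]
```

View pics/d1.png

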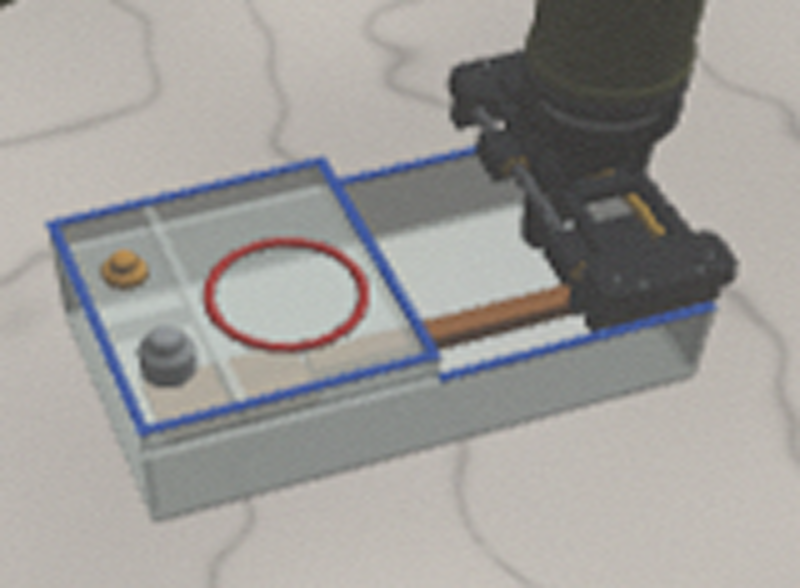

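The gripper is straddling the handle end at about crop (570,290), with its body above the rim. I'll descend gently to TCP z ≈ 0.079.

play_rows(
  translation=[
    [0.0015,0,0.006],
    [0,0,0.006],
    [0,0,0.006],
    [0,0,0.006],
    [0,0,0.004],
    [0,0,0.0015],
    [0,0,0],
  ],
  delta_rot=[
    [0,0,0],
    [0,0,0],
    [0,0,0],
    [0,0,0],
    [0,0,0],
    [0,0,0],
    [0,0,0],
  ],
  grip=[0,0,0,0,0,0,0],
)

```text
clock: 5.55
tool_pos: [0.5382, 0.1075, 0.0803]
eef_rot: [0.835, 0.55, -0.0, 0.0]
contact_force: [0.2, 0.1, -0.5]
opening: 0.501
finger_force: 0.0
```

play_rows(
  translation=[
    [0,0,0.001],
    [0,0,0.001],
    [0,0,0],
    [0,0,0],
    [0,0,0],
    [0,0,0],
    [0,0,0],
    [0,0,0],
    [0,0,0],
    [0,0,0],
  ],
  delta_rot=[
    [0,0,0],
    [0,0,0],
    [0,0,0],
    [0,0,0],
    [0,0,0],
    [0,0,0],
    [0,0,0],
    [0,0,0],
    [0,0,0],
    [0,0,0],
  ],
  grip=[0,0,-1,-1,-1,-1,-1,-1,-1,-1],
  squeeze=50,
)

```text
clock: 6.8
tool_pos: [0.5383, 0.1075, 0.0785]
eef_rot: [0.835, 0.55, 0.0, 0.0]
contact_force: [0.3, 0.4, 0.7]
opening: 0.176
finger_force: 50.0
```

```bash
cat >>h.py <<'E'
OFF=np.array([.2345,.0725])
def plan(wps):
    "wps: (xb,zb,tilt,n) -> rows from the present pose through them"
    s=r.get_state();p0=np.array(s['tool_pos']);R0=R.from_quat(s['eef_rot'])
    for xb,zb,th,n in wps:
        t=np.radians(th);X=xb/1e3+OFF[0]*np.cos(t)-OFF[1]*np.sin(t);Z=zb/1e3+OFF[0]*np.sin(t)+OFF[1]*np.cos(t)
        p=pose(ORG,[X,-.0105,Z])[0];Rt=down(1.164,th)
        w=(R0.inv()*Rt).as_rotvec()/n;A=sum(R.from_rotvec(w*i).as_matrix() for i in range(n))
        print((xb,zb,th),n,"rows",np.linalg.solve(A,R0.inv().apply(p-p0)).round(4).tolist(),np.degrees(w).round(2).tolist(),"tcp",p.round(3))
        p0,R0=p,Rt
E
python3 - <<'E'
from h import *
plan([(-128,9,0,2),(-122,10,8,8),(-100,10,20,10),(-70,10,22,6),(-60,12,32,8)])
E
```

```text
(-128, 9, 0) 2 rows [0.0006, -0.0001, -0.0015] [0.01, -0.0, 0.04] tcp [0.538 0.109 0.081]
(-122, 10, 8) 8 rows [-0.0005, 0.0, -0.0042] [0.0, 1.0, -0.0] tcp [0.536 0.103 0.114]
(-100, 10, 20) 10 rows [0.0006, 0.0, -0.0044] [0.0, 1.2, 0.0] tcp [0.534 0.099 0.158]
(-70, 10, 22) 6 rows [0.0042, -0.0, 0.0004] [0.0, 0.33, -0.0] tcp [0.544 0.121 0.165]
(-60, 12, 32) 8 rows [-0.0004, 0.0, -0.0048] [0.0, 1.25, 0.0] tcp [0.536 0.103 0.198]
```

play_rows(
  translation=[
    [0.0006,0,-0.0015],
    [0.0006,0,-0.0015],
    [-0.0005,0,-0.0042],
    [-0.0005,0,-0.0042],
    [-0.0005,0,-0.0042],
    [-0.0005,0,-0.0042],
    [-0.0005,0,-0.0042],
    [-0.0005,0,-0.0042],
    [-0.0005,0,-0.0042],
    [-0.0005,0,-0.0042],
    [0,0,0],
    [0,0,0],
  ],
  delta_rot=[
    [0,0,0],
    [0,0,0],
    [0,1,0],
    [0,1,0],
    [0,1,0],
    [0,1,0],
    [0,1,0],
    [0,1,0],
    [0,1,0],
    [0,1,0],
    [0,0,0],
    [0,0,0],
  ],
  grip=[-1,-1,-1,-1,-1,-1,-1,-1,-1,-1,-1,-1],
)

```text
clock: 8.3
tool_pos: [0.5363, 0.1032, 0.1147]
eef_rot: [0.833, 0.549, 0.058, -0.038]
contact_force: [0.2, -0.6, -1.3]
opening: 0.175
finger_force: 50.0
```

```bash
python3 - <<'E'
from h import *
a=r.snapshot("scene")[150:290,210:370]
cv2.imwrite("pics/d2.png",cv2.resize(a,None,fx=5,fy=4.2,interpolation=cv2.INTER_CUBIC))
plan([(-100,10,20,10)])
E
```

```text
(-100, 10, 20) 10 rows [0.0005, -0.0, -0.0044] [-0.0, 1.2, 0.01] tcp [0.534 0.099 0.158]
```

View pics/d2.png

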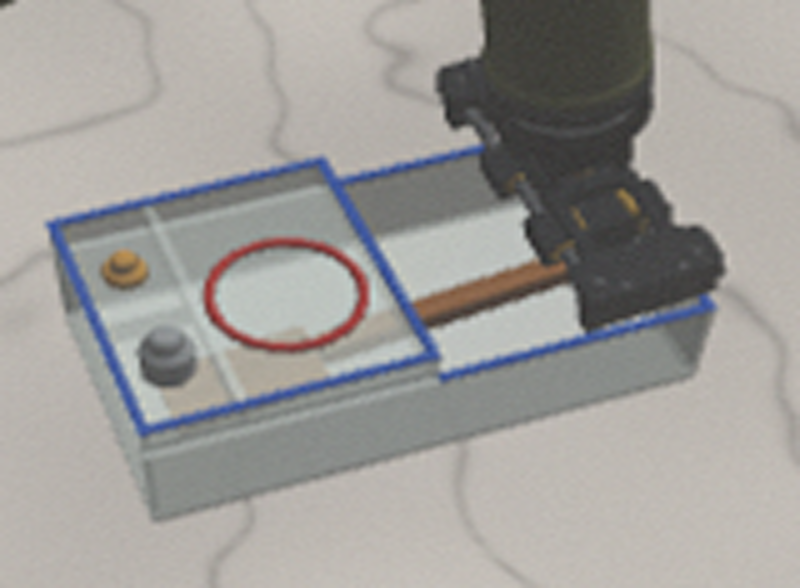

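The spatula is held and tilted with the tool, with its handle rising at crop (500,290) and its blade still under the tier. The force reading is close to the spatula's own weight, so there is no jamming.

play_rows(
  translation=[
    [0.0005,0,-0.0044],
    [0.0005,0,-0.0044],
    [0.0005,0,-0.0044],
    [0.0005,0,-0.0044],
    [0.0005,0,-0.0044],
    [0.0005,0,-0.0044],
    [0.0005,0,-0.0044],
    [0.0005,0,-0.0044],
    [0.0005,0,-0.0044],
    [0.0005,0,-0.0044],
    [0,0,0],
    [0,0,0],
    [0,0,0],
  ],
  delta_rot=[
    [0,1.2,0],
    [0,1.2,0],
    [0,1.2,0],
    [0,1.2,0],
    [0,1.2,0],
    [0,1.2,0],
    [0,1.2,0],
    [0,1.2,0],
    [0,1.2,0],
    [0,1.2,0],
    [0,0,0],
    [0,0,0],
    [0,0,0],
  ],
  grip=[-1,-1,-1,-1,-1,-1,-1,-1,-1,-1,-1,-1,-1],
)

```text
clock: 9.98
tool_pos: [0.5342, 0.0985, 0.1585]
eef_rot: [0.822, 0.542, 0.145, -0.096]
contact_force: [-0.6, 0.3, -1.2]
opening: 0.172
finger_force: 50.0
```

```bash
python3 - <<'E'
from h import *
s=r.get_state();print(R.from_quat(s['eef_rot']).as_matrix().round(3)[2],s['q'].round(2))
a=r.snapshot("scene")[130:270,210:370]
cv2.imwrite("pics/d3.png",cv2.resize(a,None,fx=5,fy=4.2,interpolation=cv2.INTER_CUBIC))
plan([(-70,10,22,6),(-60,12,32,8)])
E
```

```text
[ 0.342  0.    -0.94 ] [ 0.16  0.84 -0.48  2.05  0.4   0.13 -0.93]
(-70, 10, 22) 6 rows [0.0043, -0.0, 0.0005] [-0.01, 0.33, 0.01] tcp [0.544 0.121 0.165]
(-60, 12, 32) 8 rows [-0.0004, 0.0, -0.0048] [0.0, 1.25, 0.0] tcp [0.536 0.103 0.198]
```

View pics/d3.png

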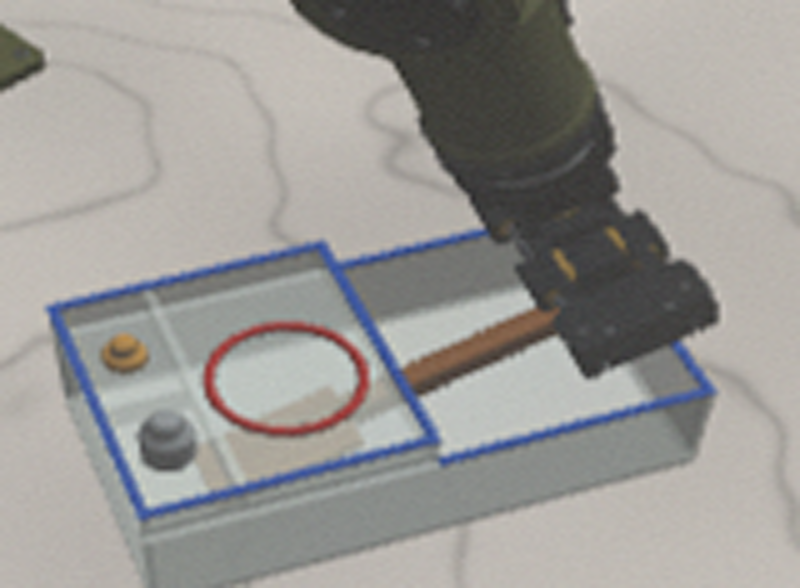

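Tilted 20° at crop (480,350), with the handle end near z ≈ 95 mm, the blade end under the tier and nothing in contact. Joint 6 is close to its lower limit. At this tilt the spatula's line already clears both the tier edge and the end wall, so I'll draw it straight along its axis.

play_rows(
  translation=[
    [0.004,0,0],
    [0.006,0,0],
    [0.006,0,0],
    [0.006,0,0],
    [0.006,0,0],
    [0.004,0,0],
    [0,0,0],
  ],
  delta_rot=[
    [0,0,0],
    [0,0,0],
    [0,0,0],
    [0,0,0],
    [0,0,0],
    [0,0,0],
    [0,0,0],
  ],
  grip=[-1,-1,-1,-1,-1,-1,-1],
)

```text
clock: 10.9
tool_pos: [0.5462, 0.1262, 0.1696]
eef_rot: [0.822, 0.542, 0.145, -0.096]
contact_force: [-1.4, 0.7, -0.5]
opening: 0.168
finger_force: 50.0
```

```bash
python3 - <<'E'
from h import *
s=r.get_state();print(R.from_quat(s['eef_rot']).as_matrix().round(3)[2],s['q'].round(2),s['qd'].round(2),toorg(s['tool_pos']).round(4))
E
```

```text
[ 0.342  0.    -0.94 ] [ 0.12  0.83 -0.48  2.01  0.38  0.17 -0.96] [ 0.01  0.    0.01  0.01  0.   -0.    0.  ] [ 0.1255 -0.0107  0.1696]
```

play_rows(
  translation=[
    [0.005,0,0],
    [0.009,0,0],
    [0.01,0,0],
    [0.01,0,0],
    [0.01,0,0],
    [0.01,0,0],
    [0.01,0,0],
    [0.01,0,0],
    [0.009,0,0],
    [0.007,0,0],
    [0.004,0,0],
    [0,0,0],
  ],
  delta_rot=[
    [0,0,0],
    [0,0,0],
    [0,0,0],
    [0,0,0],
    [0,0,0],
    [0,0,0],
    [0,0,0],
    [0,0,0],
    [0,0,0],
    [0,0,0],
    [0,0,0],
    [0,0,0],
  ],
  grip=[-1,-1,-1,-1,-1,-1,-1,-1,-1,-1,-1,-1],
)

```text
clock: 12.4
tool_pos: [0.5809, 0.2072, 0.2017]
eef_rot: [0.822, 0.542, 0.145, -0.096]
contact_force: [-0.3, 1.3, -1.2]
opening: 0.172
finger_force: 50.0
```

```bash
python3 - <<'E'
from h import *
s=r.get_state();print(R.from_quat(s['eef_rot']).as_matrix().round(3)[2],s['q'].round(2),toorg(s['tool_pos']).round(4))
a=r.snapshot("scene")[120:260,210:370];b=r.snapshot("top")[140:240,205:330]
cv2.imwrite("pics/d4.png",np.vstack([cv2.resize(a,(400,350)),cv2.resize(b,(400,240))]))
E
```

```text
[ 0.342  0.    -0.94 ] [-0.02  0.81 -0.49  1.86  0.32  0.31 -1.03] [ 0.2137 -0.0107  0.2017]
```

View pics/d4.png

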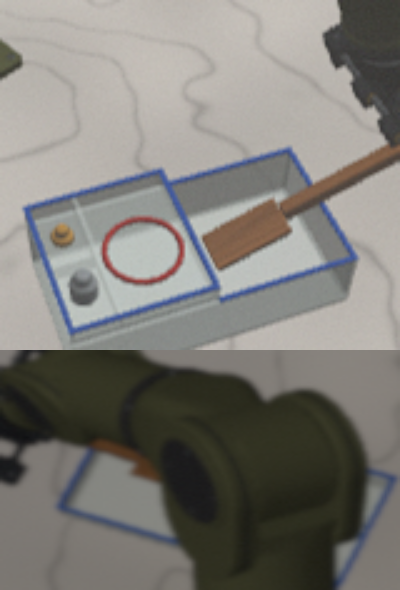

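The whole blade is now in the opening: scene panel (245,235), with its end just past the tier edge at (205,250). I'll go a little further along the axis, then straight up.

play_rows(
  translation=[
    [0.006,0,0],
    [0.009,0,0],
    [0.009,0,0],
    [0.0068,0,-0.006],
    [0.0055,0,-0.0098],
    [0.0038,0,-0.0103],
    [0.0038,0,-0.0103],
    [0.0038,0,-0.0103],
    [0.0038,0,-0.0103],
    [0.0038,0,-0.0103],
    [0.0038,0,-0.0103],
    [0.0038,0,-0.0103],
    [0.003,0,-0.008],
    [0.0015,0,-0.004],
    [0,0,0],
    [0,0,0],
    [0,0,0],
  ],
  delta_rot=[
    [0,0,0],
    [0,0,0],
    [0,0,0],
    [0,0,0],
    [0,0,0],
    [0,0,0],
    [0,0,0],
    [0,0,0],
    [0,0,0],
    [0,0,0],
    [0,0,0],
    [0,0,0],
    [0,0,0],
    [0,0,0],
    [0,0,0],
    [0,0,0],
    [0,0,0],
  ],
  grip=[-1,-1,-1,-1,-1,-1,-1,-1,-1,-1,-1,-1,-1,-1,-1,-1,-1],
)

```text
clock: 14.62
tool_pos: [0.5922, 0.2337, 0.3181]
eef_rot: [0.822, 0.542, 0.145, -0.096]
contact_force: [-0.3, -0.9, -1.3]
opening: 0.172
finger_force: 50.0
```

```bash
python3 - <<'E'
from h import *
s=r.get_state();R0=R.from_quat(s['eef_rot']);P=np.array(s['tool_pos'])
print(s['q'].round(2));
# predicted blade end (tool frame: x back by OFF0, z ahead by OFF1)
B=P+R0.apply([-OFF[0],0,OFF[1]]);print("blade pred",B.round(3))
p=proj("scene",B)[0];print(p)
for t in("spatula","weight","valve","bowl","kadai_lid"): 
    if t=="spatula": a=r.snapshot("scene")
    print(t,[(np.round(d['point'],3).tolist(),round(d['confidence'],2)) for d in r.look_for("scene",t)])
a=cv2.circle(a.copy(),tuple(p.round().astype(int).tolist()),3,(0,255,0),1)
cv2.imwrite("pics/d5.png",cv2.resize(a[60:270,210:490],None,fx=2.8,fy=2.8))
E
```

```text
[-0.    0.68 -0.59  1.7   0.23  0.59 -1.02]
blade pred [0.515 0.054 0.17 ]
[306.50903296 189.23478924]
spatula [([0.555, 0.125, 0.203], 0.93)]
weight [([0.475, -0.108, 0.104], 0.64)]
valve []
bowl [([0.602, 0.47, 0.032], 0.68), ([0.778, 0.323, 0.029], 0.67)]
kadai_lid [([0.494, -0.434, 0.021], 0.89), ([0.19, -0.308, 0.032], 0.89), ([0.552, 0.12, 0.207], 0.73), ([0.599, 0.472, 0.031], 0.26)]
```

View pics/d5.png

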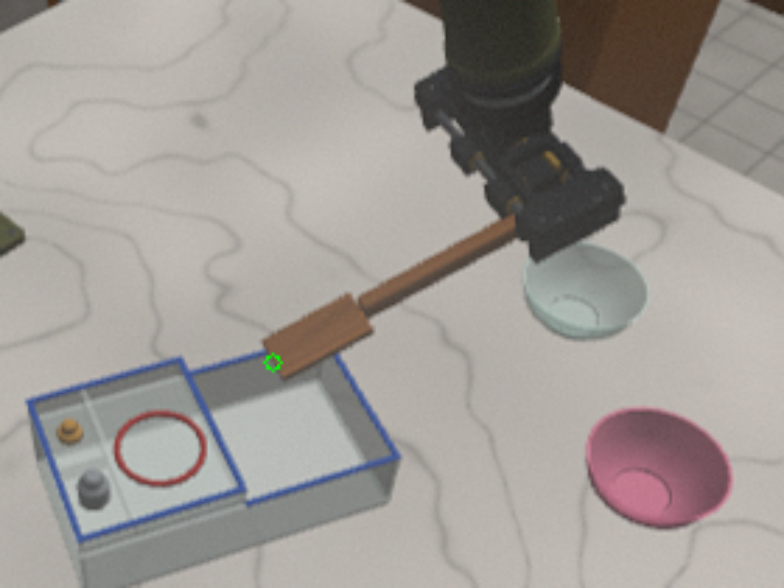

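The spatula hangs clear, and the predicted blade end (green, crop (272,362)) matches the picture at z ≈ 0.17 m. The weight, valve, bowl and lid have not moved, so I'm handing in.

```bash
python3 - <<'E'
from plant import r
print(r.finish_job())
E
```

```text
the job is handed in; nothing more can be done
None
```

I drew the spatula out through the opening and handed the job in with it held still in the gripper, its lowest point at about 0.17 m (0.115 m needed); the weight, valve, bowl and lid looked undisturbed, and no verdict came back.

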